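# Space a case lid off its stop and hold it pressed flush

### The arm

A 7-joint arm with a two-finger parallel gripper is mounted at the origin on the work surface. World frame = base frame: x ahead of the robot, y to its left, z up, the work surface at z = 0. Lengths are in m, angles in rad, forces in N, time in s.
With the tool pointing down it reaches from about 0.425 to 0.925 m from the base axis. Payload 6.8 kg.
Tool frame: the origin (TCP) lies on the front face of the gripper's body, between the roots of the fingers; the fingertips stand 73 mm ahead of it and the grasp point (between the pads) lies 54 mm ahead of it (env.nose_length is the distance from the TCP to the fingertips, in m); z points along the fingers, y is the line along which they close (so a half turn about z gives the same grasp; the last joint's range is limited). The gripper opens to 85 mm and grips with 20 to 120 N. Pads are 22 mm wide; open, the fingers measure 114 mm over their backs; the gripper's body (76 mm by 85 mm) begins 54 mm behind the grasp point. The pads swing forward as they close: fully open they stand 13 mm farther back than shut.
Start: joints at [-1.438, 0.477, 0.022, 1.555, -0.011, 1.109, -0.083], TCP at [0.161, 0.656, 0.304] pointing down, gripper open.
Joint ranges: [-2.96, 2.96], [-0.34, 2.1], [-1.41, 1.46], [0.24, 2.44], [-1.37, 4.51], [0.17, 1.92], [-2.96, 2.96]. Speed limits (rad/s): [2.39, 2.39, 3.14, 3.14, 3.14, 3.14, 3.14].

### API

Orientations are given as a unit quaternion [w, x, y, z].
In Python, from cell import env, kin, camera, calibration, job gives the robot as it stands. The module is installed in compiled form; this text tells all that it offers. Calls block until the motion is done:
- env.reach(position, orientation): joint-space move of the TCP to a pose.
- env.movel(position, velocity=0.15, rot=None, stop_force=None): straight line of the TCP; rot=None keeps the orientation; velocity is the mean speed in m/s. With stop_force (N) it stops when the force on the tool has changed by that much, and returns True; else False.
- env.goto_joints(angles): joint-space move.
- env.grip(opening, f_grip=None): finger opening in m; f_grip is the grip in N (None keeps the last); returns when the fingers have stopped.
- env.dwell(seconds).
- kin.inverse_kinematics(position, orientation): joint angles nearest the present ones, or None.
- env.get_state(): the state.
- camera(name): name is "scene" or "side" or "wrist"; returns (picture, depth): 480x640x3 uint8, blue, green, red; 480x640 float32, m along the optical axis (not along the pixel's ray), 0 where there is no reading.
- calibration(name): a dict with "fx", "fy", "cx", "cy" (pixels), "rvec" (rotation vector, rad) and "tvec" (3), from world to camera coordinates, as OpenCV has them. Camera axes: x right, y down, z forward; pixel columns grow to the right and rows downward; lengths in m; the calibration is good to about 2 mm. A picture is of the moment at which its call begins: read the wrist's pose just before it. calibration takes no time and is no camera call; for the wrist camera it gives the pose at the moment of the call.
A pose or a line that the arm cannot do raises env.PlanningError and nothing moves.
- job.job_done(): hands the job in; it is judged then, once.
The state is a dict: "time": time; "qpos": joint angles; "joint_velocities": joint speeds; "joint_torque": joint torques, N m; "tcp_pos": TCP position; "orientation": TCP orientation; "force": force on the tool from outside, world axes, zero at the start; "torque": the same for the moment, N m; "opening": finger opening in m; "gripper_force": force on a finger pad.
Only numpy, scipy, OpenCV 4.12 (cv2) and the standard library are available. Lean on these libraries where they do the work, as an engineer would, in place of code of your own. Each camera call takes 0.05 s, during which the arm holds its last target. There are 200 camera calls.

### The job

Three stops stand at the back of the steel jig, behind the grey lid, but only one leaves a gap wide enough for the upright aluminium spacer block: stand the spacer upright on the jig plate in the middle of that gap, broad face towards the stop, and let go of it. Then push on the near edge of the lid, directly opposite the spacer, until the lid is square and flush against the spacer and pinches it firmly against the stop, and finish while still holding the lid pressed there. Leave the jar and the can standing where they are.

Things in the scene. Friction and masses are not known exactly. Their poses are not given: they have to be found in the camera images.
- jig: Fixed steel jig. Origin: underside centre; x points to the stops, y left along their row. Base plate 230 x 190 x 8 mm (z 0 to 8). Back rail at x 85 to 105 mm, 150 mm long, top at z = 38 mm; on its near face three stops at y = -46, 0, +46 mm. Two side guides, tops at z = 24 mm, x -53 to +45 mm, inner faces at y = -71.5 and +71.5 mm, guide the lid loosely.
- lid_center (a point): Centre of the flat grey sheet-steel case lid, 100 (x, towards the stops) x 140 (y) x 30 mm high, loose, 0.3 to 0.6 kg, lying on the jig plate (top at z = 38 mm) between the side guides with about 1.5 mm play each side. Far and near faces lie 50 mm ahead of and behind this point. Smooth enamel: it slides with about 1 N.
- spacer_center (a point): Centre (half-way up) of the loose aluminium spacer block, a plain bar 20 (x, thickness) x 30 (y) x 80 mm (z, tall), about 0.13 kg, standing upright on the bench. In the gap it stands upright on the jig plate, its 20 mm thickness across the gap.
- stop_a_face (a point): Middle of the near face of one of three steel stops, 44 mm wide and 30 mm high, 15 mm above the jig plate; axes as the jig's. The stops stand out 10, 22 and 26 mm from the rail, in an order that varies. The gap at a stop runs from this face to the lid's far face; only one gap is wider than 20 mm (25 to 29 mm at first).
- stop_b_face (a point): Middle of the near face of one of three steel stops, 44 mm wide and 30 mm high, 15 mm above the jig plate; axes as the jig's. The stops stand out 10, 22 and 26 mm from the rail, in an order that varies. The gap at a stop runs from this face to the lid's far face; only one gap is wider than 20 mm (25 to 29 mm at first).
- stop_c_face (a point): Middle of the near face of one of three steel stops, 44 mm wide and 30 mm high, 15 mm above the jig plate; axes as the jig's. The stops stand out 10, 22 and 26 mm from the rail, in an order that varies. The gap at a stop runs from this face to the lid's far face; only one gap is wider than 20 mm (25 to 29 mm at first).
- jar_center (a point): Centre of a glass jar with a green cap, 52 mm across and 62 mm tall, standing on the bench beside the jig; a bystander.
- can_center (a point): Centre of a can with a brown paper label, 56 mm across and 85 mm tall, standing on the bench beside the jig; a bystander. Spacer, jar and can stand about 130 mm apart in an order that varies.
Not all that is in view belongs to the job. There is more than one size of the part that bears lid_center; the job needs the smallest.

How it is judged:
By the outcome, as a careful person would: the job done as asked, in the order asked, and still so for the second after the job is handed in, while the arm keeps its last pose, push and grip.
It also fails if it takes over 54 s, if anything falls off the work surface, if the arm or the gripper's body presses on something with over 40 N, if the wrist force passes 120 N, or if a joint passes its speed limit or range.

## Working session

There is one attempt and no reset: what is moved stays moved. The work goes in short steps, each a Python script; the robot and the scene stay as the last script left them, time stands still between calls to the robot, and variables do not carry over. Pictures are saved under pics/ and viewed, at most 10 in all, crops included, and the job is handed in when it is done.

```bash
mkdir -p pics; cat > h.py <<'E'
import numpy as np, cv2
from cell import env, kin, camera, calibration, job
def snap(n,f):
    c=calibration(n); im,d=camera(n); cv2.imwrite(f'pics/{f}.png',im); np.savez(f'pics/{f}.npz',im=im,d=d,**c); return im,d,c
def ray(c,u,v):
    R,_=cv2.Rodrigues(np.array(c['rvec'],float)); t=np.array(c['tvec'],float).ravel()
    o=-R.T@t; return o,R.T@np.array([(u-c['cx'])/c['fx'],(v-c['cy'])/c['fy'],1.])
def onz(c,u,v,z):
    o,r=ray(c,u,v); return o+r*(z-o[2])/r[2]
def dep(c,d):
    R,_=cv2.Rodrigues(np.array(c['rvec'],float)); t=np.array(c['tvec'],float).ravel()
    v,u=np.mgrid[:480,:640]; P=np.stack([(u-c['cx'])/c['fx']*d,(v-c['cy'])/c['fy']*d,d],-1)
    return (P-t)@R
def load(f): 
    z=np.load(f'pics/{f}.npz'); return z['im'],z['d'],z
E
python3 - <<'E'
from h import *
for n in ('scene','side'):
    im,d,c=snap(n,n+'1'); print(n,ray(c,320,240))
s=env.get_state();print(s['time'],s['tcp_pos'],s['orientation'])
E
```

```text
scene (array([1.41221219, 0.34159698, 0.86059079]), array([-0.75154336, -0.15661722, -0.6409158 ]))
side (array([ 0.28538453, -0.74733885,  0.7981232 ]), array([ 0.1431852 ,  0.75524447, -0.63969521]))
0.1 [0.16087676 0.6551449  0.30301466] [-2.46976281e-05  1.20074735e-01  9.92764530e-01 -8.03681871e-04]
```

View pics/scene1.png

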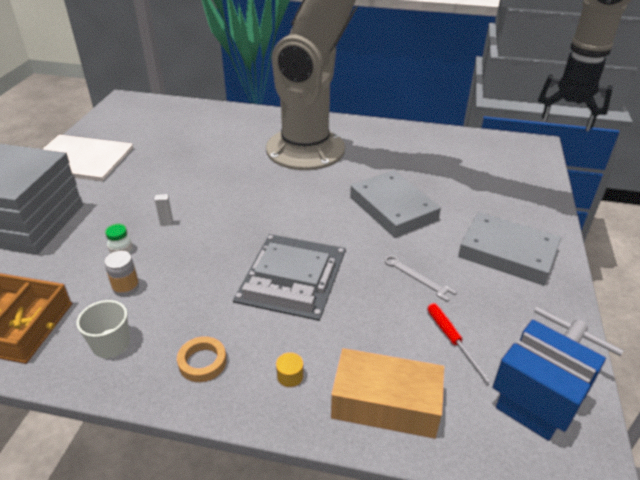

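View pics/side1.png

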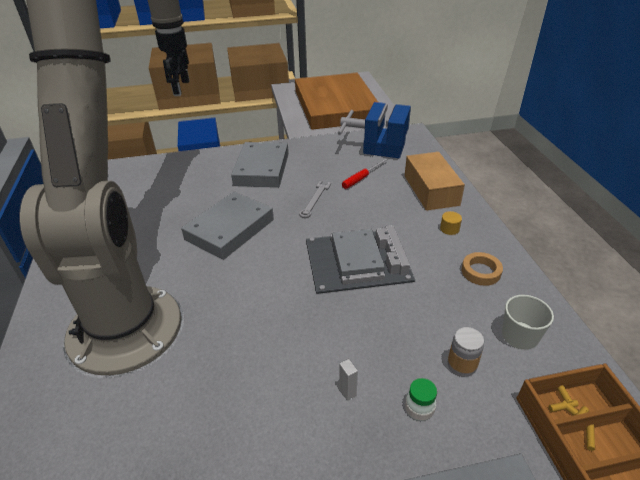

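The candidates for the lid are scene (290,263), which is in the jig, and the larger lids at (395,203) and (510,245), plus the stack at the left. The one in the jig is the smallest and lies between the guides, so it fits. The spacer is at scene (164,210) / side (348,380), the jar is green-capped at (118,240), and the can is at (122,272).

```bash
python3 - <<'E'
from h import *
im,d,c=load('scene1'); ims,ds,cs=load('side1')
for p in [(272,237),(346,248),(319,316),(236,303)]: print('jig',onz(c,*p,.008).round(4))
for p in [(334,232),(390,228)]: pass
print('spacer top',onz(c,162,199,.08),onz(cs,348,367,.08))
print('jar top',onz(c,117,231,.062),onz(cs,423,391,.062),'can',onz(c,119,258,.085),onz(cs,468,339,.085))
o,r=ray(calibration('wrist'),320,240); print('wrist cam',o,r)
ctr=np.mean([onz(c,*p,.008) for p in [(272,237),(346,248),(319,316),(236,303)]],0);print(ctr)
# camera offset in tool frame
from scipy.spatial.transform import Rotation as Ro
s=env.get_state();q=s['orientation'];R=Ro.from_quat([*q[1:],q[0]]);print(R.as_matrix().round(3),R.inv().apply(o-s['tcp_pos']),R.inv().apply(r))
E
```

```text
jig [0.4266 0.0194 0.008 ]
jig [0.4276 0.1985 0.008 ]
jig [0.6489 0.182  0.008 ]
jig [0.6509 0.0056 0.008 ]
spacer top [ 0.43063725 -0.24631042  0.08      ] [ 0.4235013  -0.25168468  0.08      ]
jar top [ 0.5449259  -0.30634665  0.062     ] [ 0.54045798 -0.31483613  0.062     ] can [ 0.65033666 -0.24089469  0.085     ] [ 0.65145598 -0.24350034  0.085     ]
wrist cam [0.08277006 0.67341947 0.37360812] [ 0.31000557 -0.06147636 -0.94889069]
[0.5384803  0.10134855 0.008     ]
[[-0.971  0.238 -0.   ]
 [ 0.238  0.971 -0.002]
 [-0.    -0.002 -1.   ]] [ 0.08020113 -0.00098705 -0.07060352] [-0.31558638  0.01572525  0.94891217]
```

```bash
python3 - <<'E'
from h import *
env.reach([0.51,0.10,0.30],[0,0.0,1.,0]); im,d,c=snap('wrist','w1')
env.reach([0.43,-0.245,0.30],[0,0,1.,0]); snap('wrist','w2')
print(env.get_state()['time'])
E
```

```text
3.8667
```

View pics/w1.png

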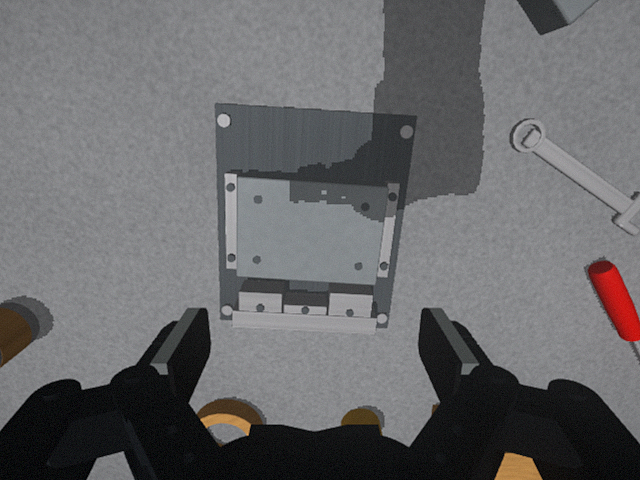

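View pics/w2.png

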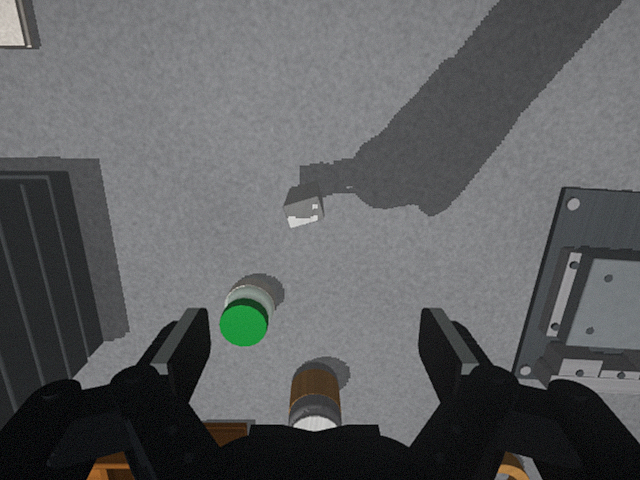

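w1 shows the jig with the lid at (310,230). The stops are at (260,300), (305,303) and (350,303), and the middle one looks recessed. w2 shows the spacer's upright top at about (305,213). I'll enlarge both and take heights from depth.

```bash
python3 - <<'E'
from h import *
im,d,c=load('w1'); im2,d2,c2=load('w2')
a=cv2.resize(im[165:335,215:405],None,fx=3,fy=3,interpolation=2); b=cv2.resize(im2[165:235,275:335],None,fx=3.3,fy=7.3*510/511,interpolation=2)
b=cv2.resize(im2[165:245,272:342],None,fx=3,fy=3,interpolation=2); b=cv2.copyMakeBorder(b,0,a.shape[0]-b.shape[0],0,0,cv2.BORDER_CONSTANT)
cv2.imwrite('pics/crop.png',np.hstack([a,b]))
P=dep(c2,d2); 
m=(P[...,2]>.072)&(P[...,2]<.088)&(np.hypot(P[...,0]-.43,P[...,1]+.25)<.04)
print('top n',m.sum(),P[m].mean(0)); r=cv2.minAreaRect((P[m][:,:2]*1000).astype(np.float32)); print(r,cv2.boxPoints(r))
P=dep(c,d); inj=(abs(P[...,0]-.54)<.1)&(abs(P[...,1]-.1)<.1)
m=inj&(P[...,2]>.03)&(P[...,2]<.046)
n,l,st,ce=cv2.connectedComponentsWithStats(m.astype(np.uint8))
for i in range(1,n):
    if st[i,4]>50:
        r=cv2.minAreaRect((P[l==i][:,:2]*1000).astype(np.float32)); print(st[i],P[l==i].mean(0),r)
# grey edges: profiles down columns
for u in (260,305,350): print(u,[int(x) for x in im[262:330,u].mean(1)],(P[262:330:2,u,2]*1000).round().astype(int).tolist())
E
```

```text
top n 934 [ 0.42141251 -0.25313167  0.07999317]
((422.2767028808594, -253.2290496826172), (20.187490463256836, 30.141193389892578), 17.12175750732422) [[ 408.19348 -241.79799]
 [ 417.06714 -270.60336]
 [ 436.35992 -264.6601 ]
 [ 427.48627 -235.85474]]
[  237   175   152   110 14692] [0.52967164 0.09569014 0.03833137] ((532.817138671875, 95.991943359375), (139.98118591308594, 100.0518569946289), 86.10942077636719)
[ 233  288  145   44 5000] [0.61749689 0.09080153 0.03792038] ((617.2200317382812, 90.62051391601562), (149.7081756591797, 45.007930755615234), 89.14925384521484)
260 [132, 136, 142, 131, 134, 139, 134, 144, 137, 134, 134, 138, 136, 138, 144, 109, 62, 53, 59, 64, 60, 65, 60, 65, 66, 67, 60, 66, 64, 60, 83, 139, 158, 154, 151, 155, 155, 162, 157, 160, 164, 131, 65, 69, 89, 87, 88, 86, 82, 74, 140, 170, 162, 153, 157, 152, 157, 160, 155, 160, 159, 159, 157, 150, 154, 158, 147, 136] [39, 37, 39, 39, 38, 39, 39, 39, 8, 10, 15, 19, 24, 31, 33, 37, 39, 38, 38, 40, 39, 40, 39, 40, 41, 37, 39, 38, 38, 37, 39, 39, 38, 0]
305 [136, 133, 134, 137, 131, 136, 133, 136, 136, 139, 144, 137, 136, 133, 136, 131, 138, 141, 111, 88, 79, 79, 84, 80, 86, 85, 88, 66, 56, 54, 57, 66, 68, 69, 65, 65, 65, 65, 67, 67, 65, 63, 66, 103, 94, 65, 83, 89, 89, 86, 87, 81, 124, 162, 165, 158, 153, 151, 159, 154, 154, 156, 158, 159, 157, 151, 150, 154] [38, 37, 38, 39, 37, 39, 38, 39, 38, 8, 8, 8, 8, 8, 8, 8, 14, 19, 23, 28, 32, 37, 40, 39, 40, 39, 38, 39, 38, 38, 38, 38, 38, 37]
350 [133, 135, 133, 132, 137, 137, 135, 136, 139, 137, 131, 137, 135, 132, 131, 140, 134, 136, 138, 137, 137, 105, 64, 64, 66, 61, 68, 61, 66, 65, 67, 70, 135, 169, 161, 154, 157, 161, 155, 157, 153, 157, 155, 160, 155, 158, 140, 81, 67, 90, 89, 87, 86, 83, 95, 143, 158, 153, 153, 152, 154, 158, 154, 155, 158, 157, 154, 156] [39, 38, 40, 37, 39, 39, 38, 38, 37, 40, 38, 16, 20, 26, 31, 36, 38, 38, 38, 39, 39, 38, 39, 38, 40, 39, 40, 38, 39, 39, 40, 38, 38, 39]
```

View pics/crop.png

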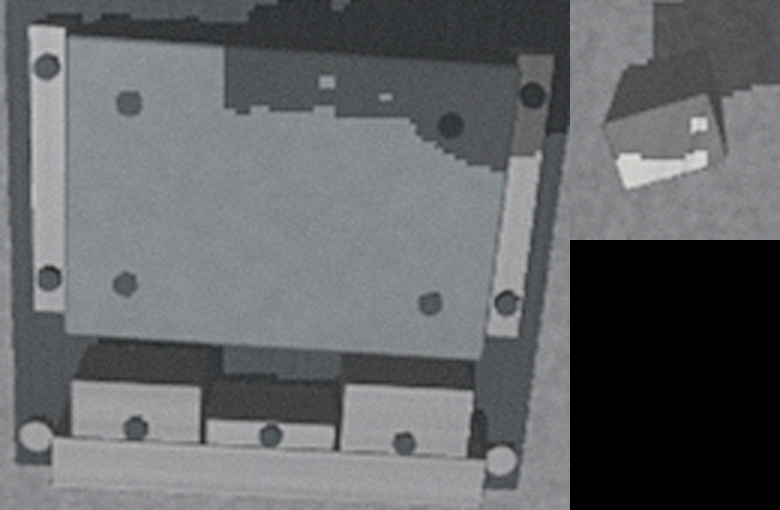

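Crop: the middle stop at crop (270,430) is recessed the most and has visible plate in its gap at (285,365); the outer stops stand almost against the lid. That makes the middle gap the target. The right panel confirms the spacer, a plain bright bar standing upright.

```bash
cat >> h.py <<'E'
from scipy.spatial.transform import Rotation as Ro
def Q(psi):
    x,y,z,w=(Ro.from_euler('z',psi)*Ro.from_quat([0,1,0,0])).as_quat(); return [w,x,y,z]
def fitline(p): # robust x = a + b*y
    p=np.array(p); 
    vx,vy,x0,y0=cv2.fitLine(p[:,:2].astype(np.float32),cv2.DIST_HUBER,0,1e-5,1e-5).ravel(); b=vx/vy
    return x0-b*y0,b
def gap(d,c,cols=range(250,362)):
    P=dep(c,d); lid=[];stop=[]; rail=[]
    for u in cols:
        z=P[255:335,u,2]; i=np.argmax(z<.03); 
        j=i+np.argmax(z[i:]>.0365); lid.append(P[255+i-1,u]); stop.append(P[255+j,u])
    return np.array(lid),np.array(stop)
E
python3 - <<'E'
from h import *
im,d,c=load('w1'); L,S=gap(d,c); P=dep(c,d)
L[:,2]=.038
a,b=fitline(L); print('lid far',a,b,np.degrees(np.arctan(-b)))
m=slice(292-250,320-250); a2,b2=fitline(S[m]); print('midstop',a2,b2, S[m].std(0))
# residual of stop edges along columns
print([(u,round(1000*(S[u-250,0]-(a+b*S[u-250,1])),1),round(1000*S[u-250,1])) for u in range(252,362,6)])
# rail: far edge+ends
m=(P[...,2]>.034)&(P[...,2]<.042)&(P[...,0]>.62)&(abs(P[...,1]-.1)<.11)&(P[...,0]<.66)
r=cv2.minAreaRect((P[m][:,:2]*1000).astype(np.float32)); print('rail',r)
# side guides
E
```

```text
lid far 0.5752326 0.07100182 -4.061289
midstop 2.4249866 -19.979445 [0.05583935 0.00837892 0.10305851]
[(252, np.float64(17.0), 37), (258, np.float64(16.9), 44), (264, np.float64(17.0), 49), (270, np.float64(16.6), 56), (276, np.float64(16.3), 62), (282, np.float64(16.8), 68), (288, np.float64(-152.8), 100), (294, np.float64(28.9), 80), (300, np.float64(28.5), 86), (306, np.float64(28.0), 92), (312, np.float64(-152.8), 100), (318, np.float64(28.2), 104), (324, np.float64(-152.8), 100), (330, np.float64(12.2), 116), (336, np.float64(11.9), 122), (342, np.float64(11.5), 128), (348, np.float64(11.1), 134), (354, np.float64(11.4), 140), (360, np.float64(11.4), 146)]
rail ((631.1153564453125, 90.4197006225586), (149.77804565429688, 23.216222763061523), 89.51354217529297)
```

```bash
python3 - <<'E'
from h import *
x,y,psi=.4223,-.2532,np.radians(17.1)
env.grip(.06,40)
env.reach([x,y,.20],Q(psi)); env.movel([x,y,.114],.12)
env.grip(.02,40); s=env.get_state(); print(s['opening'],s['gripper_force'],s['force'])
env.movel([x,y,.20],.12)
env.reach([.5957,.0922,.20],Q(np.radians(-3.1)))
snap('wrist','w3'); snap('side','s3'); s=env.get_state(); print(s['time'],s['opening'],s['tcp_pos'],s['force'])
a=cv2.imread('pics/w3.png')[180:440,180:460]; b=cv2.imread('pics/s3.png')[130:330,280:460]
cv2.imwrite('pics/c3.png',np.hstack([cv2.resize(a,(420,390)),cv2.resize(b,(351,390))]))
E
```

```text
0.029552664081381748 41.02461397647858 [-0.27863372  0.70487805  6.61103876]
8.3833 0.02949679261298881 [0.59558557 0.0901169  0.20011846] [-0.46390251  0.21382322 -2.08379333]
```

View pics/c3.png

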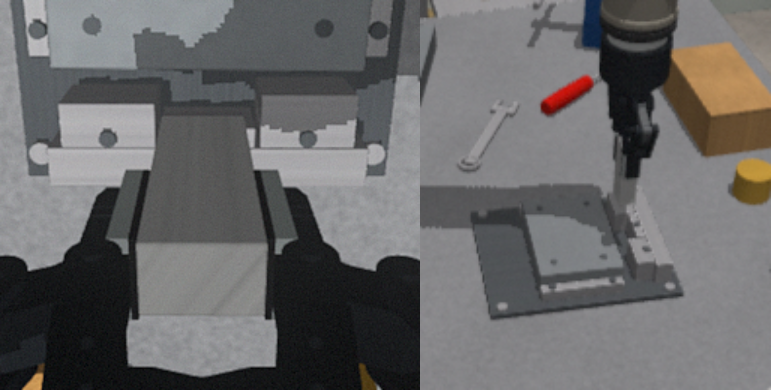

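The spacer hangs upright and square between the pads, above the middle stop. Next I check its near face in depth before lowering.

```bash
python3 - <<'E'
from h import *
im,d,c=load('w3'); P=dep(c,d)
for v in range(255,345,10):
    p=P[v,290:340]; k=(p[:,2]>.06)&(p[:,2]<.18); print(v,p[k].mean(0).round(4) if k.any() else None)
p=P[250:335,295:335].reshape(-1,3); p=p[(p[:,2]>.09)&(p[:,2]<.155)]
A=np.c_[np.ones(len(p)),p[:,1]-.092,p[:,2]-.09]; s=np.linalg.lstsq(A,p[:,0],rcond=None)[0]; print('near face x',s)
top=P[(P[...,2]>.155)&(P[...,2]<.175)&(abs(P[...,1]-.092)<.013)&(abs(P[...,0]-.596)<.03)]
print(cv2.minAreaRect((top[:,:2]*1000).astype(np.float32)),top[:,2].mean())
# lid far edge / stop edge in this view
for u in (290,300,310,320,330):
    z=P[200:262,u]; print(u,[(200+i,*z[i].round(4)) for i in range(0,61) if abs(z[i,2]-.038)<.004 and (i==60 or abs(z[i+1,2]-.038)>.006)][:3])
print(env.get_state()['tcp_pos'])
E
```

```text
255 None
265 [0.5856 0.0898 0.0987]
275 [0.5856 0.0898 0.1111]
285 [0.5856 0.0898 0.122 ]
295 [0.5857 0.0898 0.1317]
305 [0.5856 0.0898 0.1405]
315 [0.5856 0.0898 0.1483]
325 [0.5858 0.0898 0.1551]
335 [0.5857 0.0898 0.1617]
near face x [0.5856201  0.0567636  0.00344059]
((595.7229614257812, 92.00468444824219), (26.056413650512695, 23.04933738708496), 89.69766998291016) 0.16435950128017895
290 [(225, np.float64(0.5808), np.float64(0.0738), np.float64(0.0384))]
300 [(225, np.float64(0.5813), np.float64(0.0804), np.float64(0.038))]
310 [(225, np.float64(0.5815), np.float64(0.087), np.float64(0.0386))]
320 [(226, np.float64(0.5835), np.float64(0.0936), np.float64(0.0353))]
330 [(226, np.float64(0.5834), np.float64(0.1003), np.float64(0.0369))]
[0.59558557 0.0901169  0.20011846]
```

```bash
python3 - <<'E'
from h import *
env.movel([.5957,.0925,.126],.1); s=env.get_state(); print(s['tcp_pos'],s['force'])
print(env.movel([.5957,.0925,.118],.015,stop_force=4)); s=env.get_state(); print(s['tcp_pos'],s['force'])
env.dwell(.2); env.grip(.05); s=env.get_state(); print(s['opening'],s['tcp_pos'],s['force'],s['time'])
p=s['tcp_pos']; env.movel([p[0],p[1],.21],.08)
env.reach([.51,.10,.30],Q(0)); snap('wrist','w4'); print(env.get_state()['time'])
a=cv2.imread('pics/w4.png')[165:335,215:405]; cv2.imwrite('pics/c4.png',cv2.resize(a,None,fx=3,fy=3))
im,d,c=load('w4'); P=dep(c,d)
t=P[(P[...,2]>.078)&(P[...,2]<.096)&(abs(P[...,1]-.092)<.03)&(abs(P[...,0]-.596)<.04)]
print(cv2.minAreaRect((t[:,:2]*1000).astype(np.float32)),t.mean(0))
m=((abs(P[...,2]-.038)<.008)&(abs(P[...,0]-.53)<.08)&(abs(P[...,1]-.1)<.09)).astype(np.uint8)
n,l,st,ce=cv2.connectedComponentsWithStats(m); i=1+np.argmax(st[1:,4]); q=P[l==i]; q=q[q[:,0]<.585]
print('lid',cv2.minAreaRect((q[:,:2]*1000).astype(np.float32)))
E
```

```text
[0.59614289 0.09240038 0.12643953] [ 0.115227    0.15547152 -0.61533764]
True
[0.59616239 0.09262109 0.12269668] [-0.46364252  0.27737614  5.51754318]
0.04976817976076194 [0.59523307 0.09258673 0.12162384] [-0.28584464  0.17719662  0.38653727] 10.175
12.0417
((595.9058227539062, 92.29794311523438), (29.91850471496582, 21.547883987426758), 87.6012191772461) [0.59365372 0.09233278 0.08721082]
lid ((534.3665161132812, 95.85958862304688), (140.59800720214844, 103.17558288574219), 86.04422760009766)
```

View pics/c4.png

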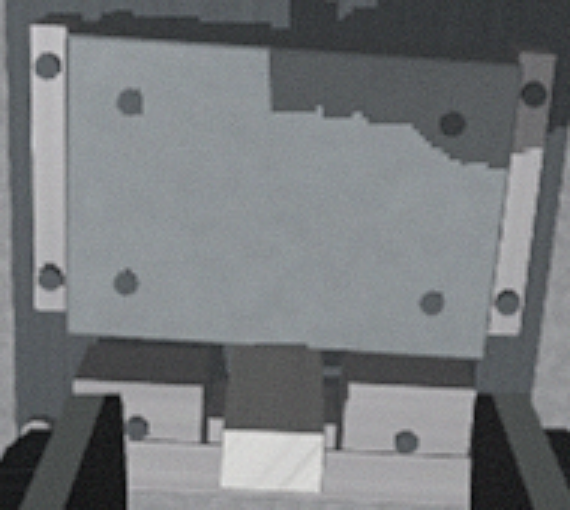

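The spacer stands upright in the middle gap (crop (272,460)) and is released; its neighbours are undisturbed. Now I push the lid.

```bash
python3 - <<'E'
from h import *
psi=np.radians(-3.1); u=np.array([np.cos(psi),np.sin(psi),0]); sp=np.array([.5957,.0923,0])
env.grip(0.0,30)
p=sp-u*.152; print(p)
env.reach([p[0],p[1],.18],Q(psi)); env.movel([p[0],p[1],.093],.12)
print(env.get_state()['force'],env.get_state()['opening'])
e=p+u*.06; hit=env.movel([e[0],e[1],.093],.025,stop_force=12); s=env.get_state(); print(hit,s['tcp_pos'],s['force'],s['time'], (s['tcp_pos']-p)@u)
env.dwell(.3); s=env.get_state(); print(s['tcp_pos'],s['force'])
snap('wrist','w5'); snap('scene','s5'); snap('side','d5')
a=cv2.imread('pics/s5.png')[205:325,215:365]; b=cv2.imread('pics/d5.png')[190:300,290:430]
cv2.imwrite('pics/c5.png',np.hstack([cv2.resize(a,(450,360)),cv2.resize(b,(350,360))]))
E
```

```text
[0.44392243 0.10051998 0.        ]
[-0.65764116 -0.31734471 -0.16580742] -0.00011781855263732767
True [0.47993041 0.09830245 0.09210697] [-0.11690002 -0.01760034 -0.01871245] 15.5417 0.03607521474624846
[0.47929497 0.0982656  0.09196107] [-0.03909694  0.16391057  0.80755059]
```

View pics/c5.png

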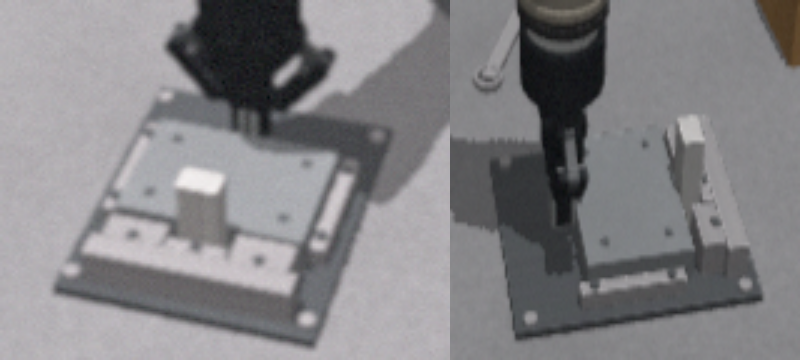

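The lid touches the spacer (left crop (205,240)), but the force relaxed after the stop. I'll press on in small steps until the force holds.

```bash
python3 - <<'E'
from h import *
psi=np.radians(-3.1); u=np.array([np.cos(psi),np.sin(psi),0]); p=np.array([.44392,.10052,0])
t=.0355
for k in range(20):
    t+=.001; e=p+u*t; env.movel([e[0],e[1],.093],.01); env.dwell(.15); s=env.get_state()
    f=-(s['force']@u); print(round(t,4),((s['tcp_pos']-p)@u).round(4),round(f,2),s['force'].round(1))
    if f>18: break
env.dwell(.5); s=env.get_state(); print(s['force'],s['torque'],s['time'])
snap('scene','s6'); im,d,c=snap('side','d6')
a=cv2.imread('pics/s6.png')[205:325,215:365]; b=cv2.imread('pics/d6.png')[190:300,290:430]
cv2.imwrite('pics/c6.png',np.hstack([cv2.resize(a,(450,360)),cv2.resize(b,(350,360))]))
E
```

```text
0.0365 0.0364 0.67 [-0.7  0.3  0.4]
0.0375 0.0366 5.01 [-4.9  1.5  1.9]
0.0385 0.0368 6.69 [-6.7  0.6  3.4]
0.0395 0.0369 8.74 [-8.7  0.3  4. ]
0.0405 0.037 12.48 [-12.4   1.6   5.5]
0.0415 0.0371 13.64 [-13.6   1.    5.3]
0.0425 0.0373 14.97 [-14.9   1.9   6.9]
0.0435 0.0374 17.54 [-17.5   1.    8. ]
0.0445 0.0376 19.19 [-19.1   2.3   8.7]
[-18.92776952   2.28262237   9.27571993] [3.54134977e-01 3.92664738e+00 2.77351593e-03] 20.15
```

View pics/c6.png

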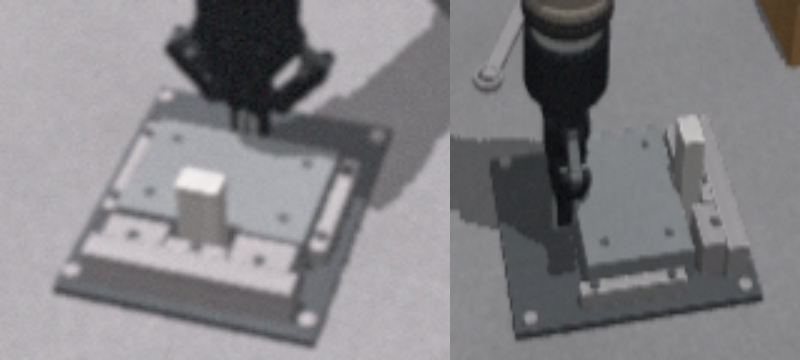

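The clamp force holds at about 19 N and the spacer is upright. I'll check squareness numerically.

```bash
python3 - <<'E'
from h import *
import numpy as np
for n in ('s6','d6'):
    im,d,c=load(n); P=dep(c,d); X,Y,Z=P[...,0],P[...,1],P[...,2]
    t=P[(abs(Z-.088)<.006)&(abs(Y-.092)<.025)&(abs(X-.6)<.03)]; print(n,'spacer top',cv2.minAreaRect((t[:,:2]*1000).astype(np.float32)),t[:,2].mean())
    m=((abs(Z-.038)<.004)&(X>.47)&(X<.6)&(abs(Y-.097)<.08)).astype(np.uint8); m=cv2.morphologyEx(m,cv2.MORPH_OPEN,np.ones((3,3)))
    k,l,st,_=cv2.connectedComponentsWithStats(m); q=P[l==1+np.argmax(st[1:,4])]; print('lid',cv2.minAreaRect((q[:,:2]*1000).astype(np.float32)))
    b=[]
    for y in np.arange(.035,.165,.01):
        r=q[abs(q[:,1]-y)<.004]; b.append((y*1000,np.sort(r[:,0])[-4:].mean()*1000 if len(r)>5 else 0))
    print(np.round(b,1).tolist())
    r=P[(abs(Z-.038)<.004)&(X>.618)&(X<.65)&(abs(Y-.09)<.09)]; print('rail',cv2.minAreaRect((r[:,:2]*1000).astype(np.float32)))
E
```

```text
s6 spacer top ((601.3500366210938, 93.15673828125), (30.776124954223633, 23.913476943969727), 89.48196411132812) 0.08763102436202233
lid ((539.8433837890625, 96.29302215576172), (141.20816040039062, 116.35823059082031), 86.1673583984375)
[[35.0, 585.4], [45.0, 586.3], [55.0, 587.6], [65.0, 587.4], [75.0, 535.5], [85.0, 535.4], [95.0, 547.2], [105.0, 593.5], [115.0, 593.0], [125.0, 599.3], [135.0, 594.8], [145.0, 594.6], [155.0, 592.2]]
rail ((628.2512817382812, 91.06687927246094), (150.49525451660156, 28.75766944885254), 85.88915252685547)
d6 spacer top ((601.0228881835938, 93.13117980957031), (33.4298210144043, 20.51451873779297), 84.63300323486328) 0.08901481030319548
lid ((541.103271484375, 96.75032043457031), (145.17630004882812, 99.50061798095703), 86.66851043701172)
[[35.0, 582.5], [45.0, 586.1], [55.0, 575.5], [65.0, 577.7], [75.0, 575.5], [85.0, 587.0], [95.0, 570.4], [105.0, 577.3], [115.0, 575.6], [125.0, 566.5], [135.0, 563.4], [145.0, 587.4], [155.0, 593.1]]
rail ((630.6470336914062, 91.26789855957031), (151.35336303710938, 23.15149688720703), 86.41537475585938)
```

```bash
python3 - <<'E'
from h import *
psi=np.radians(-3.1); u=np.array([np.cos(psi),np.sin(psi),0]); p=np.array([.44392,.10052,0])
for t in (.0455,.0465,.0475):
    e=p+u*t; env.movel([e[0],e[1],.093],.01); env.dwell(.3)
s=env.get_state(); print(s['force'],s['tcp_pos'],s['time'])
print(job.job_done())
E
```

```text
[-25.19541986   2.22793677  10.74523227] [0.48178404 0.09791965 0.09066584] 21.9
the job is handed in; nothing more can be done
None
```

The job is handed in at about 22 s of robot time: the spacer stands upright in the middle gap, the lid is square to the rail to within about 0.3° as measured at 19 N, and the arm still holds it against the spacer with about 25 N; I did not re-measure the jar and can at the end.

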